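Rub down the spare peg rail between coats

TASK

Take the long rubbing block out of its moulded tray and rub down the clear strip beside the pegs on the spare peg rail: one unbroken pass with the block lying lengthwise along the rail, from close to the end stop until it is close to the open end, pressing lightly and steadily so that the sprung rail stays about half way down all along and never bottoms out. Keep off the pegs, then lay the block back down in its own tray, and leave everything else on the counter where it is.

Things in the scene. Friction and masses are not known exactly. Their poses are not given: they have to be found in the camera images.
- long_block: Long rubbing block: cork sole 90 (its x) x 44 (y) x 14 mm (z) with an upright wooden ridge handle on top, 60 (x) x 18 (y) mm, from 14 to 52 mm above the underside. 0.15 to 0.28 kg. Origin: centre of the underside; x along its length, z up. Grip it across the 18 mm ridge. It starts in the cavity of long_tray.
- long_tray: Fixed grey moulded tray 140 (x) x 90 (y) x 18 mm with one rectangular cavity in its middle, 100 (x) x 54 (y) mm and 11 mm deep (cavity floor 7 mm above the counter): the long block's tray. Origin: centre of its underside; axes along its sides.
- short_tray: Fixed grey moulded tray of the same outside size, with a shorter cavity, 66 (x) x 54 (y) mm, 11 mm deep, holding the short block. Origin: centre of its underside. The two trays stand one on the left and one on the right, either way round.
- short_block: Short rubbing block, not needed: the same section as the long one but only 56 mm long, with a 30 mm long ridge. Origin: centre of its underside.
- jig: Fixed aluminium jig 124 (x) x 370 (y) mm holding a spare ash peg rail face up on springs between two 10 mm cheeks (inner faces x = -52 and +52 mm, tops 58 mm above the counter). Origin: centre of its underside; y is its long axis. End stop: steel bar 12 mm thick, 72 mm high, at the -y end (inner face y = -173 mm); the +y end is open.
- board (a joint): How far the rail is pressed down on its springs, in m: 0 when free, about 0.008 is half way, 0.016 is bottomed out. It takes about 1.5 N to start moving and 0.5 N more per mm (about 5.5 N, the block's weight included, at half way). The rail stays level.
- lane_mid (a point): Middle of the clear strip to rub, on the rail's upper face (sinks with it; 52 mm above the counter when free). Axes as the jig, y towards the open end. The rail reaches from y = -170 to +170 mm of this point; the strip from the near cheek (x = -36 mm) to the pegs (x = +35 mm). The pass takes the block's centre from about y = -110 to about +110 mm.
- pegs (a point): Two round wooden pegs that stand up from the rail's face, 16 to 19 mm in diameter and 65 mm high, at x = +28, y = -90 and +90 mm in this frame. This point: centre of the rail's upper face, axes as the jig.
- cue_lamp: Fixed cue lamp on a slender post, an obstacle: foot 72 mm in diameter, lamp head 52 mm in diameter at the top, 287 mm high. Origin: centre of its underside.
- globe: Bystander: frosted white glass globe, 128 mm in diameter and 134 mm high. Origin: centre of its underside.
- stopwatch: Bystander: steel stopwatch lying flat, 52 mm in diameter, 13 mm high, crown to its +x (42 mm from the centre). Origin: centre of its underside.
- doorstop: Bystander: yellow rubber doorstop wedge 110 (x) x 42 x 32 mm. Origin: centre of its underside.
- varnish_tin: Bystander: tin 72 mm in diameter, 100 mm high. Origin: centre of its underside.
- mug: Bystander: white mug 80 mm in diameter, 90 mm high, handle to its +y. Origin: centre of its underside.
- headset_base: Bystander: black plastic headset base 100 (x) x 85 x 46 mm. Origin: centre of its underside.

How it is judged:
By the outcome, as a careful person would: the job done as asked, in the order asked, and still so for the second after the job is handed in, with the robot touching nothing.
It also fails if it takes over 70 s, if anything falls off the work surface, if the arm or the gripper's body presses on something with over 40 N, if the wrist force passes 120 N, or if a joint passes its speed limit or range.

ROBOT

A 6-joint arm with a two-finger parallel gripper is mounted at the origin on the work surface. World frame = base frame: x ahead of the robot, y to its left, z up, the work surface at z = 0. Lengths are in m, angles in rad, forces in N, time in s.
With the tool pointing down it reaches from about 0.3 to 0.775 m from the base axis. Payload 14.6 kg.
Tool frame: the origin (TCP) lies at the very end of the fingers, on their centre line; the grasp point (between the pads) lies 19 mm behind it (env.pinch_z is the distance from the TCP to the grasp point, in m); z points along the fingers, y is the line along which they close (so a half turn about z gives the same grasp; the last joint's range is limited). The gripper opens to 94 mm and grips with 3 to 60 N. Pads are 16 mm wide; open, the fingers measure 119 mm over their backs; the gripper's body (75 mm by 177 mm) begins 78 mm behind the grasp point.
Start: joints at [1.184, 0.3, 1.521, -0, 1.321, -0.067], TCP at [0.173, 0.522, 0.205] pointing down, gripper open.
Joint ranges: [-3.03, 3.03], [-0.79, 2.21], [0.23, 2.52], [-1.04, 4.18], [0, 3.07], [-2.55, 2.55]. Speed limits (rad/s): [2.22, 2.22, 2.57, 3.14, 3.14, 3.14].

INTERFACE

Orientations are given as [roll, pitch, yaw] about the fixed x, y, z axes, in that order (R = Rz(yaw) Ry(pitch) Rx(roll)).
In Python, from bench import env, eyes gives the robot as it stands. The module is installed in compiled form; this text tells all that it offers.
- The arm moves only by the tool carry_out, never from a script. Its argument "motion" is a list of rows, each a list of 6 numbers: the shift along the tool's x, y, z in units of 0.25 m (1.0 is 0.25 m), then the turn, a rotation vector about the tool's x, y, z in units of 6 degrees (1.0 is 6 degrees). In form: [[dx, dy, dz, rx, ry, rz], ...]. A call has 1 to 10 rows; each row shifts and turns the commanded pose from where the row before left it, along the tool's axes as they then stand; what a row does not reach is not made up. A row lasts 1/8 s, in which the tool goes at most 62.5 mm and 10.7 degrees, less where a joint would pass 70% of its speed; a pose out of reach is approached as far as the arm can. A call with a number of a shift or a turn outside -1 to 1 is refused whole. A call with a gripper value outside its range is refused whole. "fingers" is the opening, from 0 (shut) to 1 (fully open), set as the call begins (left out, the last holds). The fingers move at their own pace and stop on an object; "newtons" is the grip in N (left out, the last holds). Time passes only in rows, so rows that do not move let the fingers close. It gives the time, the measured TCP pose, the force, the opening and the grip force at its end, in the units of the state.
- env.get_obs(): the state, without advancing time (a new reading comes with each control period).
- eyes.read_camera(name): name is "side" or "top" or "wrist"; returns a dict with "image" (384x512x3 uint8, blue, green, red), "camera_matrix" (3x3 intrinsics, pixels), "world_from_camera" (4x4, takes a point from camera to world coordinates). Camera axes: x right, y up, looking along -z (the intrinsics and any distortion apply to the point x, -y, -z); pixel columns grow to the right and rows downward; lengths in m; the calibration is good to about 2 mm. The wrist camera is an equidistant fisheye: a pixel r from the principal point sees the ray r / f radians off the axis. A picture is of the moment at which its call begins. There is no depth.
- env.close_job(): hands the job in; it is judged then, once.
Trained networks look in a picture, given as the dict that the camera call returned (one of the last four; its "shot" number tells which), for a name from the list of things; names that differ only in an ending like _2 or _b are one class to them, and where a whole thing is asked for, a point or a joint stands for the part that bears it (a point fixed in the world has none). Each returns a list of dicts, best first, with "conf" (0 to 1); they miss things now and then, are a little off and sometimes report something else, mostly with a low value. They report only what shows in the picture. A call takes as long as a camera call.
- eyes.outline_of(picture, query): "pixels" (384x512 bool, what is visible of it) and "pixel" ([column, row] in pixels, amid what is visible of it).
The state is a dict: "time": time; "qpos": joint angles; "qd": joint speeds; "effort": joint torques, N m; "eef_pos": TCP position; "eef_rot": TCP orientation; "force": force on the tool from outside, world axes, zero at the start; "wrist_torque": the same for the moment, N m; "opening": finger opening in m; "grasp_force": force on a finger pad.
Only numpy, scipy, OpenCV 4.12 (cv2) and the standard library are available. Lean on these libraries where they do the work, as an engineer would, in place of code of your own. Each camera call takes 0.05 s, during which the arm holds its last target. There are 200 camera calls.

## Working session

There is one attempt and no reset: what is moved stays moved. The work goes in short steps, Python scripts to look and compute and a tool call to move; the robot and the scene stay as the last step left them, time stands still between calls to the robot, and variables do not carry over. Pictures are saved under pics/ and viewed, at most 10 in all, crops included, and the job is handed in when it is done.

Besides the shell and the picture viewer there is one more tool, called as name(argument=value, ...) on one line, values as JSON. carry_out: Moves the arm, as the interface text tells. Shifts and turns lie within -1 to 1; 1 stands for 0.25 m of shift or 6 degrees of turn. Its arguments: {"type":"object","properties":{"motion":{"type":"array","items":{"type":"array","items":{"type":"number","minimum":-1,"maximum":1}}},"fingers":{"type":"number"},"newtons":{"type":"number"}},"required":["motion"]}

```bash
mkdir -p pics; cat > h.py <<'E'
import numpy as np, cv2
from bench import env, eyes
def ray(p,uv):
    K=p["camera_matrix"];T=np.array(p["world_from_camera"])
    d=np.array([(uv[0]-K[0][2])/K[0][0],-(uv[1]-K[1][2])/K[1][1],-1.]);return T[:3,3],T[:3,:3]@d
def at_z(p,uv,z):
    o,d=ray(p,uv);return o+d*(z-o[2])/d[2]
E
python3 - <<'E'
from h import *
o=env.get_obs();print(o["eef_pos"],o["eef_rot"],o["force"],o["opening"])
ims=[]
for c in("top","side"):
    p=eyes.read_camera(c);ims.append(p["image"]);print(c,np.round(p["camera_matrix"],1).tolist(),np.round(p["world_from_camera"],3).tolist())
    cv2.imwrite(f"pics/{c}0.png",p["image"])
    for n,z in(("long_block",.059),("long_tray",.018),("short_tray",.018),("short_block",.059),("jig",.058),("board",.052),("pegs",.117),("cue_lamp",.287),("globe",.067),("stopwatch",.013),("doorstop",.03),("varnish_tin",.1),("mug",.09),("headset_base",.046)):
        r=eyes.outline_of(p,n)
        for q in r[:2]:
            m=q["pixels"].astype(np.uint8);cs=max(cv2.findContours(m,0,2)[0],key=cv2.contourArea)
            w=np.array([at_z(p,u[0],z)[:2] for u in cs.astype(float)]).astype(np.float32)
            rc=cv2.minAreaRect(w*1000)
            print(n,round(q["conf"],2),np.round(q["pixel"]),m.sum(),"rect mm",np.round(rc[0],0),np.round(rc[1],0),round(rc[2],1))
E
```

```text
[0.17281853 0.52186033 0.20490631] [-3.14044560e+00 -3.72935617e-05  2.82176846e+00] [ 0.54662722  0.03476653 -0.74609225] 0.093952119426152
top [[487.0, 0.0, 250.3], [0.0, 487.0, 186.4], [0.0, 0.0, 1.0]] [[0.013, 0.997, -0.078, 0.461], [-1.0, 0.012, -0.012, 0.006], [-0.011, 0.078, 0.997, 1.347], [0.0, 0.0, 0.0, 1.0]]
long_block 0.73 [404. 225.] 571 rect mm [ 462. -378.] [88. 47.] 13.4
long_tray 0.67 [407. 224.] 1270 rect mm [ 462. -390.] [142.  98.] 12.5
short_tray 0.78 [132. 202.] 1346 rect mm [517. 370.] [140.  95.] 7.8
short_block 0.53 [116. 200.] 322 rect mm [515. 364.] [55. 43.] 2.0
jig 0.8 [253. 192.] 6368 rect mm [549.  10.] [364. 127.] 68.0
jig 0.64 [405. 226.] 546 rect mm [ 463. -379.] [87. 44.] 12.0
board 0.78 [252. 195.] 4738 rect mm [548.  15.] [338. 105.] 68.6
board 0.21 [402. 225.] 594 rect mm [ 462. -380.] [89. 47.] 12.7
pegs 0.91 [254. 192.] 4835 rect mm [546.  13.] [325.  98.] 68.2
pegs 0.15 [402. 221.] 598 rect mm [ 463. -359.] [86. 46.] 12.8
cue_lamp 0.58 [342. 106.] 1051 rect mm [ 727. -177.] [ 56. 122.] 60.1
globe 0.59 [398. 136.] 1882 rect mm [ 698. -370.] [126
[... 1399 characters left out ...]
. 412.] 20.0
cue_lamp 0.16 [238. 212.] 4522 rect mm [523. 279.] [228.  82.] 69.4
globe 0.92 [218. 111.] 1512 rect mm [ 695. -361.] [125. 285.] 13.3
stopwatch 0.81 [188. 315.] 545 rect mm [634. 308.] [50. 63.] 57.5
stopwatch 0.59 [299. 133.] 603 rect mm [ 462. -381.] [147. 117.] 13.6
doorstop 0.92 [342. 162.] 634 rect mm [ 327. -200.] [129.  78.] 19.5
varnish_tin 0.8 [166. 163.] 1090 rect mm [761. -38.] [ 68. 177.] 21.7
varnish_tin 0.38 [296. 136.] 541 rect mm [ 461. -241.] [125. 101.] 12.9
mug 0.57 [135. 336.] 3278 rect mm [681. 399.] [115. 111.] 79.7
headset_base 0.69 [140. 250.] 1800 rect mm [756. 192.] [106. 105.] 5.1
headset_base 0.44 [240. 211.] 4477 rect mm [564.  14.] [355. 129.] 69.4
```

View pics/top0.png

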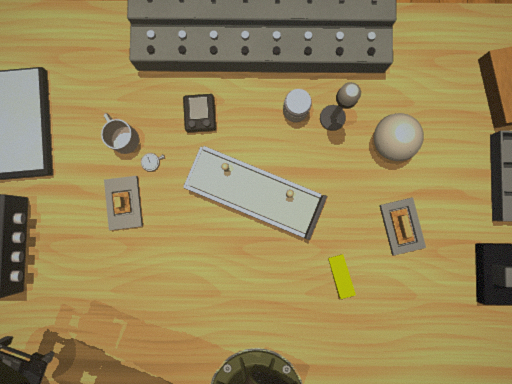

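View pics/side0.png

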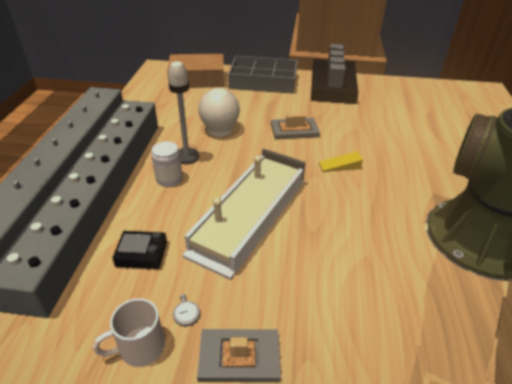

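The top view shows the long block in the right-hand tray at about (404,225). The jig's end stop is at about (315,215), and the pegs at (225,167) and (290,194) are on the far side. The side view at (295,125) agrees. Next I'll move in and refine with the wrist camera.

carry_out(motion=[[-0.158, -0.125, -0.04, 0, 0, 0], [-0.158, -0.125, -0.04, 0, 0, 0], [-0.158, -0.125, -0.04, 0, 0, 0], [-0.158, -0.125, -0.04, 0, 0, 0], [-0.158, -0.125, -0.04, 0, 0, 0], [-0.158, -0.125, -0.04, 0, 0, 0], [-0.158, -0.125, -0.04, 0, 0, 0], [-0.158, -0.125, -0.04, 0, 0, 0], [-0.158, -0.125, -0.04, 0, 0, 0], [-0.158, -0.125, -0.04, 0, 0, 0]])

```text
time: 2.75
eef_pos: [0.4503, 0.0997, 0.306]
eef_rot: [3.141, 0.0, 2.822]
force: [0.3, 0.6, -0.1]
opening: 0.094
grasp_force: 0.0
```

carry_out(motion=[[0, 0, 0, 0, 0, 1], [0, 0, 0, 0, 0, 1], [0, 0, 0, 0, 0, 1], [0, 0, 0, 0, 0, 1], [0, 0, 0, 0, 0, 1], [0, 0, 0, 0, 0, 1], [0, 0, 0, 0, 0, 1], [0, 0, 0, 0, 0, 1], [0, 0, 0, 0, 0, 1], [0, 0, 0, 0, 0, 1]])

```text
time: 4.0
eef_pos: [0.4496, 0.1013, 0.3055]
eef_rot: [3.141, 0.0, 1.771]
force: [-0.2, -0.5, 0.5]
opening: 0.0938
grasp_force: 0.0
```

carry_out(motion=[[0, 0, 0, 0, 0, 1], [0, 0, 0, 0, 0, 1], [0, 0, 0, 0, 0, 1], [0, 0, 0, 0, 0, 1], [0, 0, 0, 0, 0, 1], [0, 0, 0, 0, 0, 0.6]])

```text
time: 4.75
eef_pos: [0.4496, 0.1013, 0.3055]
eef_rot: [3.141, -0.0, 1.185]
force: [0.3, -0.6, 0.2]
opening: 0.0939
grasp_force: 0.0
```

```bash
python3 - <<'E'
from h import *
o=env.get_obs();print(o["time"],o["eef_pos"],o["eef_rot"],np.degrees(o["qpos"]))
p=eyes.read_camera("wrist");print(np.round(p["camera_matrix"],1).tolist(),np.round(p["world_from_camera"],3).tolist(),p.keys())
cv2.imwrite("pics/w1.png",p["image"])
E
```

```text
4.75 [0.44961883 0.10125565 0.30549591] [ 3.14148387e+00 -2.77767152e-05  1.18545679e+00] [ 8.13765976e+00  2.07479101e+00  9.15346216e+01 -1.76504332e-03
  8.63844004e+01  3.02161001e+01]
[[297.3, 0.0, 256.0], [0.0, 297.3, 193.9], [0.0, 0.0, 1.0]] [[0.927, 0.363, 0.097, 0.478], [-0.376, 0.896, 0.238, 0.171], [-0.0, -0.257, 0.966, 0.485], [0.0, 0.0, 0.0, 1.0]] dict_keys(['image', 'camera_matrix', 'world_from_camera', 'shot'])
```

View pics/w1.png

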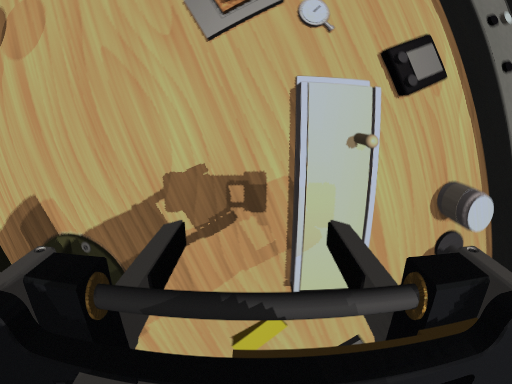

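The near-cheek line and the open end show clearly: cheek at columns 300–306, open end at about row 80. I'll go to the tray for a close look, then fit the known shapes to the outlines.

carry_out(motion=[[0, 0, 0, 0, 0, 1], [0, 0, 0, 0, 0, 1], [0, 0, 0, 0, 0, 1], [0, 0, 0, 0, 0, 1], [0, 0, 0, 0, 0, 1], [0, 0, 0, 0, 0, 1], [0, 0, 0, 0, 0, 1], [0, 0, 0, 0, 0, 1], [0, 0, 0, 0, 0, 1], [0, 0, 0, 0, 0, 0.15]])

```text
time: 6.05
eef_pos: [0.4496, 0.1013, 0.3055]
eef_rot: [-3.142, -0.0, 0.231]
force: [0.1, 0.2, -0.5]
opening: 0.0943
grasp_force: 0.0
```

carry_out(motion=[[-0.071, 0.19, 0.026, 0, 0, 0], [-0.071, 0.19, 0.026, 0, 0, 0], [-0.071, 0.19, 0.026, 0, 0, 0], [-0.071, 0.19, 0.026, 0, 0, 0], [-0.071, 0.19, 0.026, 0, 0, 0], [-0.071, 0.19, 0.026, 0, 0, 0], [-0.071, 0.19, 0.026, 0, 0, 0], [-0.071, 0.19, 0.026, 0, 0, 0], [-0.071, 0.19, 0.026, 0, 0, 0], [-0.071, 0.19, 0.026, 0, 0, 0]])

```text
time: 7.3
eef_pos: [0.3846, -0.4034, 0.2403]
eef_rot: [3.141, -0.0, 0.233]
force: [0.9, 0.9, 0.9]
opening: 0.0937
grasp_force: 0.0
```

```bash
cat >> h.py <<'E'
from scipy.optimize import minimize
def proj(p,P,wrist=False):
    K=p["camera_matrix"];T=np.array(p["world_from_camera"]);c=(np.asarray(P)-T[:3,3])@T[:3,:3]
    v=np.c_[c[:,0],-c[:,1],-c[:,2]]
    if wrist:
        r=np.hypot(v[:,0],v[:,1]);s=np.arctan2(r,v[:,2])/np.maximum(r,1e-9)
    else: s=1/v[:,2]
    return np.c_[K[0][0]*v[:,0]*s+K[0][2],K[1][1]*v[:,1]*s+K[1][2]]
def place(P,q):
    c,s=np.cos(q[2]),np.sin(q[2]);P=np.asarray(P,float)
    return np.c_[q[0]+c*P[:,0]-s*P[:,1],q[1]+s*P[:,0]+c*P[:,1],P[:,2]]
def box(x0,x1,y0,y1,z0,z1):
    return [[x,y,z] for x in np.linspace(x0,x1,7) for y in np.linspace(y0,y1,9) for z in(z0,z1)]
MODEL={"jig":[box(-.062,.062,-.185,.185,0,.058),box(-.062,.062,-.185,-.173,0,.072)],
 "long_tray":[box(-.07,.07,-.045,.045,0,.018)],
 "long_block":[box(-.045,.045,-.022,.022,.007,.021),box(-.03,.03,-.009,.009,.021,.059)]}
def render(p,boxes,q,w):
    m=np.zeros((384*4,512*4),np.uint8)
    for b in boxes:
        h=cv2.convexHull(((proj(p,place(b,q),w)+.5)*4).astype(np.float32));cv2.fillConvexPoly(m,np.round(h).astype(np.int32),1)
    return cv2.resize(m*255,(512,384),interpolation=cv2.INTER_AREA)/255.
def fit(name,views,q0):
    """views: (picture, is_wrist, mask)"""
    def cost(d):
        q=np.array(q0)+d*[.01,.01,.05];t=0
        for p,w,m in views:
            r=render(p,MODEL[name],q,w);t+=1-np.minimum(r,m).sum()/np.maximum(r,m).sum()
        return t/len(views)
    r=minimize(cost,np.zeros(3),method="Nelder-Mead",options=dict(initial_simplex=[[0,0,0],[1,0,0],[0,1,0],[0,0,1]],xatol=.01,fatol=1e-5))
    return np.array(q0)+r.x*[.01,.01,.05],r.fun
E
python3 - <<'E'
from h import *
V={c:eyes.read_camera(c) for c in("top","side","wrist")}
cv2.imwrite("pics/w2.png",V["wrist"]["image"])
o=env.get_obs();print(o["time"],o["eef_pos"],o["eef_rot"])
for n,q0,cs in(("jig",[.548,.012,np.radians(-22)],("top","side")),("long_tray",[.462,-.388,.22],("top","wrist","side")),("long_block",[.462,-.385,.22],("top","wrist","side"))):
    vs=[]
    for c in cs:
        r=eyes.outline_of(V[c],n)
        if not r: print("miss",n,c);continue
        m=r[0]["pixels"].astype(float)
        if n=="long_tray":
            b=eyes.outline_of(V[c],"long_block")
            if b:m=np.maximum(m,0)
            k=np.ones((15,15),np.uint8);m=cv2.morphologyEx(m.astype(np.uint8),cv2.MORPH_CLOSE,k).astype(float)
        v=(V[c],c=="wrist",m);vs.append(v);q,f=fit(n,[v],q0);print(n,c,round(r[0]["conf"],2),np.round(q[:2],4),round(np.degrees(q[2]),2),round(f,3))
    q,f=fit(n,vs,q0);print("  all",np.round(q[:2],4),round(np.degrees(q[2]),2),round(f,3))
E
```

```text
7.45 [ 0.38428152 -0.40301333  0.23936891] [-3.14005000e+00  8.60337333e-04  2.29872031e-01]
jig top 0.79 [0.5487 0.01  ] -21.73 0.051
jig side 0.87 [0.5505 0.0176] -21.6 0.029
  all [0.5507 0.0159] -21.76 0.043
long_tray top 0.72 [ 0.463  -0.3937] 13.85 0.271
long_tray wrist 0.83 [ 0.4626 -0.392 ] 14.18 0.331
long_tray side 0.75 [ 0.4638 -0.3858] 14.26 0.298
  all [ 0.4632 -0.3918] 14.76 0.318
long_block top 0.75 [ 0.4632 -0.392 ] 13.86 0.06
long_block wrist 0.97 [ 0.4627 -0.3895] 13.72 0.03
long_block side 0.75 [ 0.4639 -0.3945] 14.4 0.177
  all [ 0.4627 -0.3905] 14.25 0.106
```

View pics/w2.png

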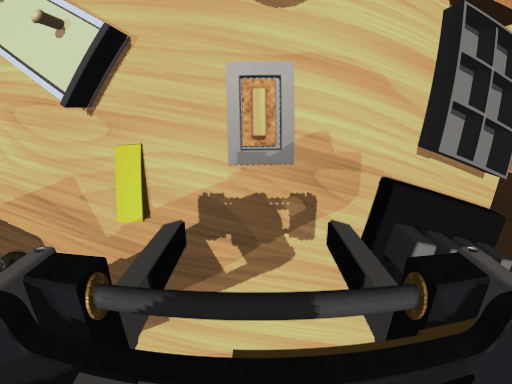

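The wrist view shows the long block in its full-length cavity at about (260,112), and three fits agree on it. I'll go down and grip.

carry_out(motion=[[0, 0, 0, 0, 0, -0.1], [0.105, 0.008, 0, 0, 0, 0], [0.105, 0.008, 0, 0, 0, 0], [0.106, 0.007, 0, 0, 0, 0], [0, 0, 0.15, 0, 0, 0], [0, 0, 0.2, 0, 0, 0], [0, 0, 0.2, 0, 0, 0], [0, 0, 0.15, 0, 0, 0], [0, 0, 0.1, 0, 0, 0], [0, 0, 0.056, 0, 0, 0]])

```text
time: 9.25
eef_pos: [0.4629, -0.3882, 0.0251]
eef_rot: [-3.14, 0.001, 0.241]
force: [0.3, -0.0, -0.2]
opening: 0.0938
grasp_force: 0.0
```

carry_out(motion=[[0, 0, 0, 0, 0, 0], [0, 0, 0, 0, 0, 0], [0, 0, 0, 0, 0, 0], [0, 0, 0, 0, 0, 0], [0, 0, 0, 0, 0, 0], [0, 0, 0, 0, 0, 0]], fingers=0, newtons=25)

```text
time: 10.0
eef_pos: [0.4632, -0.3885, 0.0265]
eef_rot: [3.141, -0.0, 0.24]
force: [-0.3, 0.2, -0.2]
opening: 0.0373
grasp_force: 0.0
```

carry_out(motion=[[0, 0, 0, 0, 0, 0], [0, 0, 0, 0, 0, 0], [0, 0, 0, 0, 0, 0], [0, 0, 0, 0, 0, 0], [0, 0, 0, 0, 0, 0]])

```text
time: 10.62
eef_pos: [0.4632, -0.3885, 0.0265]
eef_rot: [3.141, -0.0, 0.24]
force: [0.1, -1.1, 0.4]
opening: 0.0178
grasp_force: 25.0
```

carry_out(motion=[[0, 0, -0.03, 0, 0, 0], [0, 0, -0.06, 0, 0, 0], [0, 0, -0.14, 0, 0, 0], [0, 0, -0.16, 0, 0, 0], [0, 0, -0.16, 0, 0, 0], [0, 0, -0.1, 0, 0, 0], [0, 0, 0, 0, 0, 0]])

```text
time: 11.5
eef_pos: [0.4637, -0.3889, 0.1915]
eef_rot: [3.138, -0.002, 0.241]
force: [0.2, 0.5, -3.0]
opening: 0.0176
grasp_force: 25.0
```

```bash
python3 - <<'E'
from h import *
a=[]
for i in range(4):
    V=eyes.read_camera("top" if i%2 else "wrist");o=env.get_obs();a.append(o["force"]); print(o["eef_pos"],o["eef_rot"],o["opening"],o["grasp_force"],o["force"])
    if i<2:
        r=eyes.outline_of(V,"long_block")
        print([ (round(x["conf"],2),x["pixel"]) for x in r])
        if i==0:
            cv2.imwrite("pics/w3.png",V["image"])
E
```

```text
[ 0.46319986 -0.3884402   0.18947401] [ 3.14062224e+00 -6.40370900e-04  2.40502110e-01] 0.017576651675937176 24.999628365039825 [-0.00360265 -0.65187104 -1.5942427 ]
[(0.81, [258.1, 208.8])]
[ 0.46279902 -0.38808238  0.1877587 ] [-3.14006502e+00  9.83257037e-04  2.40449713e-01] 0.017989991556743835 24.999703466892242 [ 0.22382272  0.30353728 -2.12350052]
[(0.65, [416.7, 209.0]), (0.37, [252.1, 190.5])]
[ 0.46284446 -0.3881511   0.18766109] [-3.13987247e+00  1.13569964e-03  2.40434410e-01] 0.017982868895163196 24.999760687351227 [-0.1404833   0.35268037 -2.44132781]
[ 0.46292408 -0.38819572  0.18780191] [-3.14003379e+00  9.91319652e-04  2.40458367e-01] 0.018172593072064855 24.99970704317093 [ 0.09782075  0.43336977 -1.65755533]
```

View pics/w3.png

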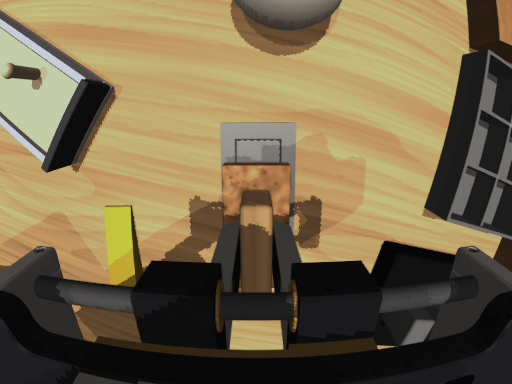

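The block is held square at columns 222–290, with about 2 N of weight. I'll carry it over the start of the strip and turn it lengthwise.

carry_out(motion=[[0.04, -0.115, 0, 0, 0, 0], [0.052, -0.145, 0, 0, 0, 0], [0.053, -0.149, 0, 0, 0, 0], [0.053, -0.149, 0, 0, 0, 0], [0.053, -0.149, 0, 0, 0, 0], [0.053, -0.15, 0, 0, 0, 0], [0.053, -0.15, 0, 0, 0, 0], [0.053, -0.15, 0, 0, 0, 0]])

```text
time: 12.8
eef_pos: [0.4937, -0.0818, 0.1885]
eef_rot: [-3.141, 0.001, 0.24]
force: [-0.2, 0.3, -1.6]
opening: 0.018
grasp_force: 25.0
```

carry_out(motion=[[0, 0, 0, 0, 0, -0.9], [0, 0, 0, 0, 0, -0.9], [0, 0, 0, 0, 0, -0.9], [0, 0, 0, 0, 0, -0.9], [0, 0, 0, 0, 0, -0.9], [0, 0, 0, 0, 0, -0.9], [0, 0, 0, 0, 0, -0.9], [0, 0, 0, 0, 0, -0.9], [0, 0, 0, 0, 0, -0.9], [0, 0, 0, 0, 0, -0.95]])

```text
time: 14.05
eef_pos: [0.4937, -0.0831, 0.1884]
eef_rot: [-3.141, 0.0, 1.191]
force: [-0.6, -0.0, -1.8]
opening: 0.0178
grasp_force: 25.0
```

```bash
python3 - <<'E'
from h import *
p=eyes.read_camera("wrist");o=env.get_obs();print(o["time"],o["eef_pos"],o["eef_rot"],o["force"])
s=eyes.read_camera("side")
im=p["image"].copy()
for q,col in(([.5487,.010,np.radians(-21.75)],(0,0,255)),([.5505,.0176,np.radians(-21.75)],(255,0,0))):
    for L in ([[-.062,-.185,.058],[-.062,.185,.058],[.062,.185,.058],[.062,-.185,.058]],[[-.052,-.17,.058],[-.052,.185,.058]],[[-.052,-.17,.052],[-.052,.17,.052],[.052,.17,.052]],[[-.062,-.173,.072],[.062,-.173,.072]],[[.028,-.09,.052],[.028,-.09,.117]],[[.028,.09,.052],[.028,.09,.117]]):
        for t,w in((im,True),):
            P=np.concatenate([np.linspace(a,b,20) for a,b in zip(L[:-1],L[1:])])
            cv2.polylines(t,[np.round(proj(p,place(P,q),w)*8).astype(np.int32)],False,col,1,cv2.LINE_AA,3)
cv2.imwrite("pics/w4.png",cv2.resize(im,(800,600),interpolation=cv2.INTER_CUBIC))
r=eyes.outline_of(s,"jig");print([x["conf"] for x in r])
r=eyes.outline_of(p,"long_block");print([(x["conf"],x["pixel"]) for x in r])
E
```

```text
14.1 [ 0.49366097 -0.08306783  0.18840641] [-3.14065965e+00  1.28104275e-04  1.19630393e+00] [-0.92578271 -0.16027978 -1.22003727]
[0.8]
[(0.92, [255.6, 207.9])]
```

View pics/w4.png

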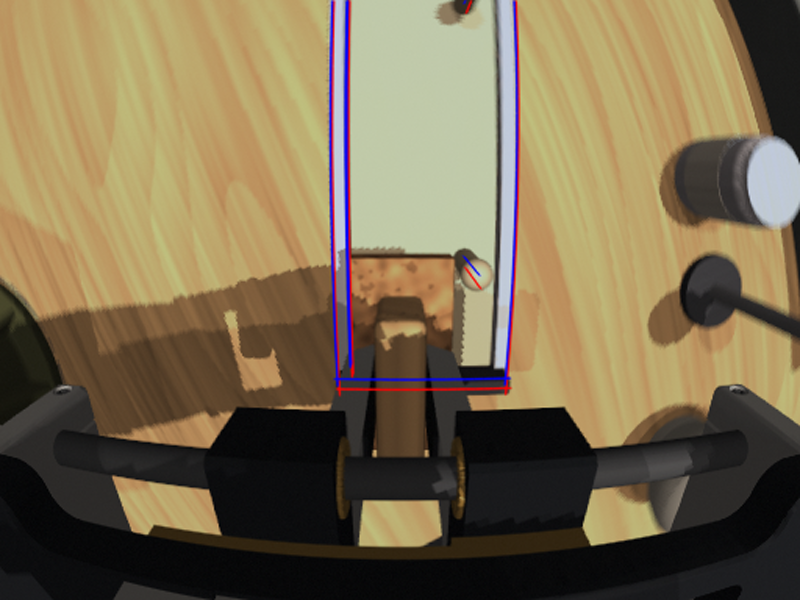

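The overlay matches laterally, and the blue (side) pose fits the peg head at (478,275) and the stop edge. I'll lower the block close to the rail.

carry_out(motion=[[0.01, 0, 0, 0, 0, 0], [0, 0, 0.1, 0, 0, 0], [0, 0, 0.1, 0, 0, 0], [0, 0, 0.1, 0, 0, 0], [0, 0, 0.08, 0, 0, 0], [0, 0, 0.03, 0, 0, 0], [0, 0, 0.02, 0, 0, 0], [0, 0, 0, 0, 0, 0]])

```text
time: 15.25
eef_pos: [0.495, -0.0808, 0.0817]
eef_rot: [3.141, -0.0, 1.188]
force: [-0.1, -0.3, -1.5]
opening: 0.0177
grasp_force: 25.0
```

```bash
cat >> h.py <<'E'
def avg(n=8):
    a=[]
    for i in range(n):
        p=eyes.read_camera("wrist");o=env.get_obs();a.append(np.r_[o["eef_pos"],o["force"],o["eef_rot"][2]])
    a=np.array(a);m=a.mean(0);d=(m[:2]-[.5356,.0235])
    print("t",o["time"],"pos",m[:3].round(4),"std",a[:,:3].std(0).round(4),"F",m[3:6].round(2),a[:,5].std().round(2),"yaw",np.degrees(m[6]).round(2),"lane x,y mm",(1000*d@[.929,-.370]).round(1),(1000*d@[.370,.929]).round(1))
    return p
E
python3 - <<'E'
from h import *
p=avg(10);cv2.imwrite("pics/w5.png",p["image"])
E
```

```text
t 15.75 pos [ 0.495  -0.0808  0.0818] std [0.0001 0.     0.0002] F [-0.04  0.18 -1.93] 0.34 yaw 68.07 lane x,y mm 0.9 -112.0
```

View pics/w5.png

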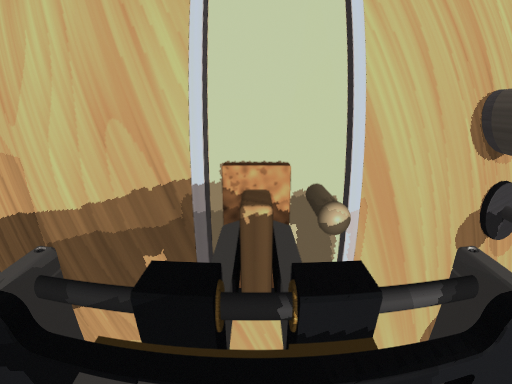

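The block is clear of the cheek (column 208) and the peg (about column 307). I'll press down gently in stages.

carry_out(motion=[[0, 0, 0.02, 0, 0, 0], [0, 0, 0.02, 0, 0, 0], [0, 0, 0.01, 0, 0, 0], [0, 0, 0.008, 0, 0, 0], [0, 0, 0, 0, 0, 0]])

```text
time: 16.38
eef_pos: [0.4947, -0.0808, 0.0669]
eef_rot: [-3.141, 0.0, 1.188]
force: [-2.6, -0.5, 1.8]
opening: 0.018
grasp_force: 25.0
```

```bash
python3 -c "
from h import *
avg(12)"
```

```text
t 16.975 pos [ 0.4947 -0.0808  0.067 ] std [0. 0. 0.] F [-2.77  0.3   2.18] 0.51 yaw 68.08 lane x,y mm 0.6 -112.0
```

carry_out(motion=[[0, 0, 0.006, 0, 0, 0], [0, 0, 0.005, 0, 0, 0], [0, 0, 0, 0, 0, 0]])

```text
time: 17.35
eef_pos: [0.4949, -0.0808, 0.0642]
eef_rot: [3.141, 0.0, 1.188]
force: [-2.0, -0.2, 3.5]
opening: 0.0182
grasp_force: 25.0
```

```bash
python3 - <<'E'
from h import *
avg(12)
p=eyes.read_camera("wrist")
b=eyes.outline_of(p,"long_block")[0]["pixels"];g=eyes.outline_of(p,"pegs")
for r in (170,185,200,210): 
    c=np.where(b[r])[0]; print(r,c.min() if len(c) else 0,c.max() if len(c) else 0)
E
```

```text
t 17.95 pos [ 0.4949 -0.0808  0.0642] std [0. 0. 0.] F [-2.02  0.27  3.24] 0.35 yaw 68.08 lane x,y mm 0.7 -112.0
170 222 290
185 224 289
200 223 289
210 223 289
```

Force and height both give 7.3 mm. Starting the pass.

carry_out(motion=[[0.008, 0, 0.002, 0, 0, 0], [0.016, 0, 0, 0, 0, 0], [0.022, 0, 0, 0, 0, 0], [0.022, 0, 0, 0, 0, 0], [0.022, 0, 0, 0, 0, 0], [0.022, 0, 0, 0, 0, 0]])

```text
time: 18.85
eef_pos: [0.5054, -0.0544, 0.0637]
eef_rot: [3.142, 0.0, 1.188]
force: [-1.1, -3.6, 4.2]
opening: 0.0179
grasp_force: 25.0
```

carry_out(motion=[[0.024, 0, 0, 0, 0, 0], [0.024, 0, 0, 0, 0, 0], [0.024, 0, 0, 0, 0, 0], [0.024, 0, 0, 0, 0, 0], [0.024, 0, 0, 0, 0, 0], [0.024, 0, 0, 0, 0, 0], [0.024, 0, 0, 0, 0, 0], [0.024, 0, 0, 0, 0, 0], [0.024, 0, 0, 0, 0, 0], [0.024, 0, 0, 0, 0, 0]])

```text
time: 20.1
eef_pos: [0.5278, 0.0012, 0.0637]
eef_rot: [-3.142, 0.0, 1.188]
force: [-1.5, -3.0, 3.3]
opening: 0.0176
grasp_force: 25.0
```

carry_out(motion=[[0.024, 0, 0, 0, 0, 0], [0.024, 0, 0, 0, 0, 0], [0.024, 0, 0, 0, 0, 0], [0.024, 0, 0, 0, 0, 0], [0.024, 0, 0, 0, 0, 0], [0.024, 0, 0, 0, 0, 0], [0.024, 0, 0, 0, 0, 0], [0.024, 0, 0, 0, 0, 0], [0.024, 0, 0, 0, 0, 0], [0.024, 0, 0, 0, 0, 0]])

```text
time: 21.35
eef_pos: [0.5502, 0.0569, 0.0637]
eef_rot: [-3.142, 0.0, 1.188]
force: [-2.3, -2.6, 3.9]
opening: 0.0175
grasp_force: 25.0
```

carry_out(motion=[[0.024, 0, 0, 0, 0, 0], [0.024, 0, 0, 0, 0, 0], [0.024, 0, 0, 0, 0, 0], [0.024, 0, 0, 0, 0, 0], [0.024, 0, 0, 0, 0, 0], [0.024, 0, 0, 0, 0, 0], [0.024, 0, 0, 0, 0, 0], [0.024, 0, 0, 0, 0, 0], [0.024, 0, 0, 0, 0, 0], [0.024, 0, 0, 0, 0, 0]])

```text
time: 22.6
eef_pos: [0.5726, 0.1125, 0.0637]
eef_rot: [-3.142, 0.0, 1.188]
force: [-1.1, -2.9, 3.7]
opening: 0.0179
grasp_force: 25.0
```

carry_out(motion=[[0.024, 0, 0, 0, 0, 0], [0.02, 0, 0, 0, 0, 0], [0.016, 0, 0, 0, 0, 0], [0, 0, 0, 0, 0, 0]])

```text
time: 23.1
eef_pos: [0.5782, 0.1267, 0.0638]
eef_rot: [3.141, -0.001, 1.188]
force: [0.6, 2.1, 3.3]
opening: 0.0174
grasp_force: 25.0
```

```bash
python3 - <<'E'
from h import *
p=avg(4);cv2.imwrite("pics/w6.png",p["image"])
E
```

```text
t 23.3 pos [0.5782 0.1266 0.0639] std [0.     0.0001 0.    ] F [0.94 3.66 3.21] 0.34 yaw 68.09 lane x,y mm 1.5 111.6
```

View pics/w6.png

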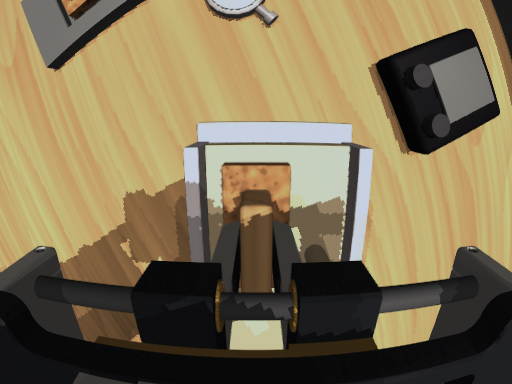

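The block's front edge (row 163) is 12–13 mm from the open end (row 145), so the pass is complete at steady depth. I'll lift and go back to the tray.

carry_out(motion=[[0, 0, -0.03, 0, 0, 0], [0, 0, -0.07, 0, 0, 0], [0, 0, -0.12, 0, 0, 0], [0, 0, -0.14, 0, 0, 0], [0, 0, -0.1, 0, 0, 0], [0, 0, -0.04, 0, 0, 0]])

```text
time: 24.05
eef_pos: [0.5783, 0.1259, 0.1908]
eef_rot: [3.14, -0.001, 1.188]
force: [-0.2, 0.5, -1.0]
opening: 0.0175
grasp_force: 25.0
```

carry_out(motion=[[0, 0, 0, 0, 0, 0.9], [0, 0, 0, 0, 0, 0.9], [0, 0, 0, 0, 0, 0.9], [0, 0, 0, 0, 0, 0.9], [0, 0, 0, 0, 0, 0.9], [0, 0, 0, 0, 0, 0.9], [0, 0, 0, 0, 0, 0.9], [0, 0, 0, 0, 0, 0.9], [0, 0, 0, 0, 0, 0.9], [0, 0, 0, 0, 0, 0.95]])

```text
time: 25.3
eef_pos: [0.5776, 0.1259, 0.1881]
eef_rot: [3.142, 0.002, 0.237]
force: [0.6, -0.7, -0.7]
opening: 0.0179
grasp_force: 25.0
```

carry_out(motion=[[-0.06, 0.12, 0, 0, 0, 0], [-0.1, 0.2, 0, 0, 0, 0], [-0.1, 0.2, 0, 0, 0, 0], [-0.1, 0.2, 0, 0, 0, 0], [-0.1, 0.2, 0, 0, 0, 0], [-0.1, 0.2, 0, 0, 0, 0], [-0.1, 0.2, 0, 0, 0, 0], [-0.1, 0.2, 0, 0, 0, 0], [-0.1, 0.2, 0, 0, 0, 0], [-0.077, 0.171, 0, 0, 0, 0]])

```text
time: 26.55
eef_pos: [0.4619, -0.3907, 0.1882]
eef_rot: [-3.141, 0.001, 0.24]
force: [0.5, 0.3, -2.6]
opening: 0.018
grasp_force: 25.0
```

```bash
python3 - <<'E'
from h import *
avg(6)
p=eyes.read_camera("wrist");cv2.imwrite("pics/w7.png",p["image"])
o=env.get_obs();y=np.radians(13.8)
e=np.array([.4632,-.3885])-o["eef_pos"][:2];print("units",(e@[np.cos(y),np.sin(y)]/.25).round(4),(e@[np.sin(y),-np.cos(y)]/.25).round(4),o["eef_rot"])
E
```

```text
t 26.85 pos [ 0.462  -0.3905  0.1879] std [0.001  0.0025 0.0003] F [-0.33 -0.63 -1.79] 0.5 yaw 13.66 lane x,y mm 84.8 -411.9
units -0.0013 0.0022 [-3.14117638e+00  1.82341186e-04  2.41475520e-01]
```

View pics/w7.png

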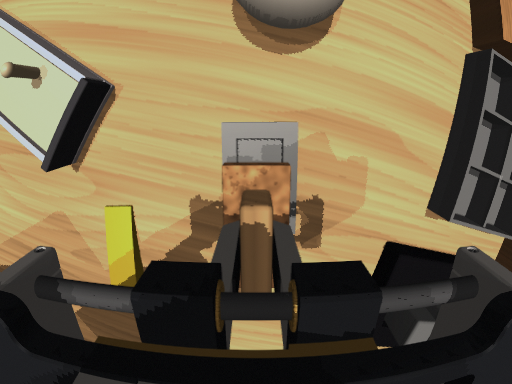

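The view matches the one taken just after the lift: cavity at columns 237–283, block on line. Lowering.

carry_out(motion=[[0, 0, 0.06, 0, 0, 0], [0, 0, 0.13, 0, 0, 0], [0, 0, 0.14, 0, 0, 0], [0, 0, 0.12, 0, 0, 0], [0, 0, 0.08, 0, 0, 0], [0, 0, 0.04, 0, 0, 0], [0, 0, 0, 0, 0, 0]])

```text
time: 27.78
eef_pos: [0.463, -0.3884, 0.0456]
eef_rot: [-3.141, 0.001, 0.241]
force: [-0.5, 0.1, -1.3]
opening: 0.0181
grasp_force: 25.0
```

```bash
python3 - <<'E'
from h import *
avg(6)
o=env.get_obs();y=np.radians(13.8)
e=np.array([.4632,-.3885])-o["eef_pos"][:2];print("units",(e@[np.cos(y),np.sin(y)]/.25).round(4),(e@[np.sin(y),-np.cos(y)]/.25).round(4),o["eef_rot"])
E
```

```text
t 28.075 pos [ 0.4634 -0.389   0.0469] std [0.0001 0.0001 0.0002] F [-0.14 -0.23 -1.43] 0.22 yaw 13.79 lane x,y mm 85.6 -409.9
units 0.0 -0.0023 [ 3.14069894e+00 -5.78439865e-04  2.40457239e-01]
```

Underside is at about 27 mm, so 20 mm is left to the seat.

carry_out(motion=[[0, -0.002, 0.03, 0, 0, 0], [0, 0, 0.025, 0, 0, 0], [0, 0, 0.015, 0, 0, 0], [0, 0, 0.008, 0, 0, 0], [0, 0, 0, 0, 0, 0], [0, 0, 0, 0, 0, 0]])

```text
time: 28.82
eef_pos: [0.463, -0.3884, 0.0267]
eef_rot: [3.141, -0.0, 0.24]
force: [-0.5, 0.6, -1.6]
opening: 0.0179
grasp_force: 25.0
```

carry_out(motion=[[0, 0, 0.003, 0, 0, 0], [0, 0, 0, 0, 0, 0], [0, 0, 0, 0, 0, 0]])

```text
time: 29.2
eef_pos: [0.4631, -0.3885, 0.0265]
eef_rot: [3.141, -0.0, 0.24]
force: [-2.7, 1.7, 5.5]
opening: 0.0179
grasp_force: 25.0
```

The block is seated at the height it was picked up from. I'll release, let the fingers open fully, and rise.

carry_out(motion=[[0, 0, 0, 0, 0, 0], [0, 0, 0, 0, 0, 0], [0, 0, 0, 0, 0, 0], [0, 0, 0, 0, 0, 0], [0, 0, 0, 0, 0, 0], [0, 0, 0, 0, 0, 0], [0, 0, 0, 0, 0, 0], [0, 0, 0, 0, 0, 0]], fingers=1)

```text
time: 30.2
eef_pos: [0.463, -0.3884, 0.026]
eef_rot: [3.142, 0.0, 0.241]
force: [-0.0, -0.2, 0.3]
opening: 0.0924
grasp_force: 0.0
```

carry_out(motion=[[0, 0, -0.04, 0, 0, 0], [0, 0, -0.08, 0, 0, 0], [0, 0, -0.14, 0, 0, 0], [0, 0, -0.2, 0, 0, 0], [-0.1, 0, -0.2, 0, 0, 0], [-0.16, 0, -0.16, 0, 0, 0], [-0.1, 0, 0, 0, 0, 0], [0, 0, 0, 0, 0, 0]])

```text
time: 31.2
eef_pos: [0.3747, -0.4102, 0.2329]
eef_rot: [3.139, -0.001, 0.239]
force: [-0.2, -0.1, 0.8]
opening: 0.0941
grasp_force: 0.0
```

```bash
python3 - <<'E'
from h import *
avg(2)
V={c:eyes.read_camera(c) for c in("top","wrist")}
cv2.imwrite("pics/w8.png",V["wrist"]["image"])
for c in V:
    r=eyes.outline_of(V[c],"long_block")[0];q,f=fit("long_block",[(V[c],c=="wrist",r["pixels"].astype(float))],[.4627,-.3895,.24]);print(c,r["conf"],q.round(4),round(f,3))
E
```

```text
t 31.3 pos [ 0.3757 -0.4098  0.2319] std [0.0002 0.0001 0.0003] F [-0.01 -0.35 -0.1 ] 0.09 yaw 13.74 lane x,y mm 11.8 -461.7
top 0.68 [ 0.4632 -0.3913  0.2433] 0.08
wrist 0.9 [ 0.4621 -0.389   0.2347] 0.048
```

View pics/w8.png

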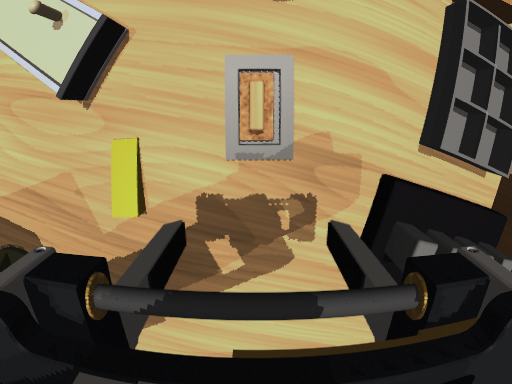

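The block lies flat inside its cavity (columns 239–273 within 238–281) at its old height, and nothing else has been disturbed. Handing in.

```bash
python3 -c "
from bench import env
print(env.close_job())"
```

```text
the job is handed in; nothing more can be done
None
```

I rubbed the strip in one unbroken pass from about y = -112 to +112 mm, with the rail held about half way down throughout, then laid the long block back flat in its own tray and handed the job in at about 31 s.

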